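# Load the slanted vial rack in number order

## Robot

A 6-joint arm with a two-finger parallel gripper is mounted at the origin on a cart in front of the work surface, level with it; the furniture and walls round the work are solid. World frame = base frame: x ahead of the robot, y to its left, z up, the work surface at z = 0. Lengths are in mm, angles in degrees, forces in N, time in s.
With the tool pointing down it reaches from about 350 to 875 mm from the base axis. Payload 4.2 kg.
Tool frame: the origin (TCP) lies midway between the tips of the shut fingers; the grasp point (between the pads) lies behind it (manip.grasp_offset is the z of the grasp point in the tool frame, in mm); z points along the fingers, y is the direction in which the jaws open and shut (so a half turn about z gives the same grasp; the last joint's range is limited). The gripper opens to 87 mm and grips with 3 to 60 N. Pads are 19 mm wide; open, the fingers measure 117 mm over their backs; the gripper's body (75 mm by 190 mm) begins 51 mm behind the grasp point.
Start: joints at [85.462, 22.042, 0.453, 0, -68.411, -14.817], TCP at [207.1, 589.668, 222.55] pointing down, gripper open.
Joint ranges: [-179.83, 179.83], [-69.29, 118.12], [-61.27, 80.66], [-181.25, 117.63], [-171.15, -9.14], [-177.46, 177.46]. Speed limits (degrees/s): [159.86, 159.86, 180, 180, 180, 180].

## Interface

Orientations are given as [roll, pitch, yaw] about the fixed x, y, z axes, in that order (R = Rz(yaw) Ry(pitch) Rx(roll)).
In Python, from rig import manip gives the robot as it stands.
- The arm moves only by the shell command python3 -m jog 'ROWS'. ROWS is JSON, a list of rows, each a list of 5 numbers: the shift along the tool's x, y, z in m, then the turn about the tool's z in rad, then the finger opening in m, from 0 to 0.087. In form: [[tx, ty, tz, twist, fingers], ...]. A call has 1 to 12 rows; each row is the pose to reach, as a shift and turn from the pose measured when the call began, along the tool's axes at that moment; what a row does not reach only later rows make up. A row lasts 1/8 s, in which the tool goes at most 62.5 mm and 10.7 degrees, less where a joint would pass 70% of its speed; a pose out of reach is approached as far as the arm can. A call with a gripper value outside its range is refused whole. The fingers move at their own pace and stop on an object; the grip force is fixed at half the most. Time passes only in rows, so rows that repeat a pose let the fingers close. It gives the time, the measured TCP pose, the force and the opening at its end, in the units of the state.
- manip.get_state(): the state, without advancing time (a new reading comes with each control period).
- manip.get_image(name): name is "side" or "top"; returns a dict with "frame" (384x512x3 uint8, red, green, blue), "K" (3x3 intrinsics, pixels), "R" (3x3) and "t" (3): a world point X has camera coordinates R X + t. Camera axes: x right, y down, z forward; pixel columns grow to the right and rows downward; lengths in mm; the calibration is good to about 2 mm. A picture is of the moment at which its call begins. There is no depth.
- manip.finish_job(): hands the job in, once; it reports no verdict.
Trained networks look in a picture, given as the dict that the camera call returned (one of the last four; its "shot" number tells which), for a name from the list of things; names that differ only in an ending like _2 or _b are one class to them, and where a whole thing is asked for, a point or a joint stands for the part that bears it (a point fixed in the world has none). Each returns a list of dicts, best first, with "confidence" (0 to 1); they miss things now and then, are a little off and sometimes report something else, mostly with a low value. They report only what shows in the picture. A call takes as long as a camera call. They do not tell look-alikes from the thing itself.
- manip.silhouettes(picture, name): "region" (384x512 bool, what is visible of it) and "at" ([column, row] in pixels, amid what is visible of it).
The state is a dict: "clock": time; "q": joint angles; "joint_vel": joint speeds; "joint_torque": joint torques, N m; "tcp_pos": TCP position; "orientation": TCP orientation; "ft_force": force on the tool from outside, world axes, zero at the start; "wrist_torque": the same for the moment, N m; "finger_gap": finger opening in mm.
Only numpy, scipy, OpenCV 4.12 (cv2) and the standard library are available. Lean on these libraries where they do the work, as an engineer would, in place of code of your own. Each camera call takes 0.05 s, during which the arm holds its last target. There are 200 camera calls.

## Task

Load the three sample vials, caps up, into the slanted rack in the order of its number tags: first the pocket with one pip, then the one with two, then the one with three; any vial may go in any pocket. The pads in the pockets sit at different, unseen depths: slide each vial in along the slant until you feel it rest on its pad, and only then let go; the vials are glass, so do not drop them, force them or knock them over. Leave the dishes and the eraser where they are.

Things in the scene. Friction and masses are not known exactly. Their poses are not given: they have to be found in the camera images.
- rack: fixed slanted white vial rack on a grey base, 157 mm deep, 240 wide, 96 high. Origin on the bench under the slanted block's middle; z up, y along the row of 3 pockets (80 mm apart), -x to the front. Its face leans 30 degrees to the front: out of a pocket points along (-0.5, 0, 0.866) in the rack frame. Pockets are round, 37.5 mm across; a vial let go on its pad stays leaning there by itself.
- pocket_1 (a point): centre of the mouth of pocket 1, in the slanted face, right behind the aluminium tag (22 x 50 x 3 mm) with one raised black pip on the low front ledge. Axes as the rack's (z up). Which pocket has which number varies. A firm rubber pad lies in it, somewhere 30 to 44 mm below the mouth along the axis, different in each pocket and not measured: feel for it with the vial.
- pocket_2 (a point): centre of the mouth of pocket 2, in the slanted face, right behind the aluminium tag (22 x 50 x 3 mm) with two raised black pips on the low front ledge. Axes as the rack's (z up). Which pocket has which number varies. A firm rubber pad lies in it, somewhere 30 to 44 mm below the mouth along the axis, different in each pocket and not measured: feel for it with the vial.
- pocket_3 (a point): centre of the mouth of pocket 3, in the slanted face, right behind the aluminium tag (22 x 50 x 3 mm) with three raised black pips on the low front ledge. Axes as the rack's (z up). Which pocket has which number varies. A firm rubber pad lies in it, somewhere 30 to 44 mm below the mouth along the axis, different in each pocket and not measured: feel for it with the vial.
- vial_0_centre (a point): centre (half-way up) of sample vial 0: closed glass vial with screw cap standing upright on the bench, 78 mm high, glass body 32 to 33 mm across up to 64 mm above its foot, cap 28 mm across above; z points from foot to cap. About 60 g. All three vials are alike in shape and interchangeable.
- vial_0: the same vial 0; its origin is the centre of its foot, 39 mm below the centre; z points to the cap
- vial_1_centre (a point): centre (half-way up) of sample vial 1: closed glass vial with screw cap standing upright on the bench, 78 mm high, glass body 32 to 33 mm across up to 64 mm above its foot, cap 28 mm across above; z points from foot to cap. About 60 g. All three vials are alike in shape and interchangeable.
- vial_1: the same vial 1; its origin is the centre of its foot, 39 mm below the centre; z points to the cap
- vial_2_centre (a point): centre (half-way up) of sample vial 2: closed glass vial with screw cap standing upright on the bench, 78 mm high, glass body 32 to 33 mm across up to 64 mm above its foot, cap 28 mm across above; z points from foot to cap. About 60 g. All three vials are alike in shape and interchangeable.
- vial_2: the same vial 2; its origin is the centre of its foot, 39 mm below the centre; z points to the cap
- dish_a_centre (a point): centre of a bystander: aluminium moisture dish with lid, 61 mm across, 26 mm high; leave alone
- petri_b_centre (a point): centre of a bystander: clear petri dish with kernels, 68 mm across, 14 mm high; leave alone
- rubber_c_centre (a point): centre of a bystander: eraser in a card sleeve, 21 x 44 x 12 mm; leave alone
There are look-alikes about, which are no part of the job. What is shaped like the vial_0 but black, brown or green is not meant.

How it is judged:
By the outcome, as a careful person would: the job done as asked, in the order asked, and still so for the second after the job is handed in, with the robot touching nothing.
It also fails if it takes over 62 s, if anything falls off the work surface, if the arm or the gripper's body presses on something with over 40 N, if the wrist force passes 120 N, or if a joint passes its speed limit or range.

## Working session

There is one attempt and no reset: what is moved stays moved. The work goes in short steps, Python scripts to look and compute and a shell command to move; the robot and the scene stay as the last step left them, time stands still between calls to the robot, and variables do not carry over. Pictures are saved under pics/ and viewed, on a budget of 10 in all, crops included, one or two more only if the job needs it, and the job is handed in when it is done.

```bash
ls; mkdir -p pics; python3 - <<'E'
from rig import manip
import cv2,numpy as np
print(manip.get_state(), manip.grasp_offset)
ims=[manip.get_image(n) for n in("top","side")]
for im,n in zip(ims,("top","side")):
    cv2.imwrite(f"pics/{n}0.png",cv2.resize(im["frame"][:,:,::-1],(800,600),interpolation=cv2.INTER_CUBIC))
    print(n,im["K"].tolist(),np.round(im["R"],4).tolist(),np.round(im["t"],1).tolist())
    np.savez(f"{n}0.npz",**{k:im[k] for k in("K","R","t","frame")})
    for nm in("vial_0","rack","pocket_1","dish_a_centre","petri_b_centre","rubber_c_centre"):
        try:
            for d in manip.silhouettes(im,nm): 
                r=d["region"];ys,xs=np.nonzero(r);print(nm,round(d["confidence"],2),np.round(d["at"],1),r.sum(),xs.min(),xs.max(),ys.min(),ys.max())
        except Exception as e: print(nm,e)
E
```

```text
pics
{'clock': 0.0, 'q': array([ 8.54614547e+01,  2.20905455e+01,  3.81576106e-01, -2.87066336e-02,
       -6.84112838e+01, -1.48156338e+01]), 'joint_vel': array([-0.0214016 ,  0.00274567,  0.06675379,  0.03217459, -0.12697193,
        0.00101556]), 'joint_torque': array([ 9.47205699e-04, -3.90665352e+01,  1.87403226e+01,  4.21974957e+00,
        1.08678508e-02, -1.85880353e-04]), 'tcp_pos': array([206.92353017, 589.12711235, 221.47487715]), 'orientation': array([ 1.79876922e+02, -4.96659340e-03, -1.93647642e+01]), 'ft_force': array([-0.3933989 ,  0.08564702,  0.27944416]), 'wrist_torque': array([-0.01390946, -0.01297966, -0.04492281]), 'finger_gap': 86.99441982191243} -18.700000000000003
top [[363.47852126841514, 0.0, 255.48361551505008], [0.0, 363.47852126841514, 198.57128376553598], [0.0, 0.0, 1.0]] [[-0.0132, -0.9999, 0.0077], [-0.9982, 0.0127, -0.0587], [0.0586, -0.0085, -0.9982]] [-7.3, 554.7, 1083.2]
vial_0 0.67 [264.5 233.3] 81 256 265 228 237
vial_0 0.63 [185.3 222.3] 153 176 191 214 225
vial_0 0.62 [285.1 246.1] 113 280 292 240 251
vial_0 0.55 [318.5 236. ] 132 311 325 230 
[... 602 characters left out ...]
9, 64.3, 1193.7]
vial_0 0.86 [237.  201.1] 302 232 243 186 214
vial_0 0.81 [250.5 156.6] 291 245 257 147 172
vial_0 0.64 [231.5 242.8] 367 226 239 225 256
vial_0 0.61 [210.6 198.1] 285 205 217 185 213
vial_0 0.55 [221.1 218.6] 321 216 228 203 232
vial_0 0.52 [223.  187.2] 259 218 228 175 201
rack 0.64 [303.  195.6] 3009 265 327 157 230
pocket_1 0.6 [283.4 179.2] 50 279 286 176 183
pocket_1 0.58 [273.4 213.1] 86 268 277 206 216
dish_a_centre 0.62 [262.6 145.9] 194 255 271 137 150
petri_b_centre 0.57 [246.6 301.6] 726 229 261 291 318
petri_b_centre 0.19 [275.5 211.5] 77 269 277 206 216
rubber_c_centre 0.74 [300.1 286.2] 210 293 310 278 295
rubber_c_centre 0.18 [259.6 141.9] 224 255 272 136 151
```

```bash
python3 - <<'E'
import cv2,numpy as np
t=np.load("top0.npz")["frame"][:,:,::-1];s=np.load("side0.npz")["frame"][:,:,::-1]
cv2.imwrite("pics/tc.png",cv2.resize(t[130:265,165:345],None,fx=4.4,fy=4.4,interpolation=cv2.INTER_CUBIC))
cv2.imwrite("pics/sc.png",cv2.resize(s[130:265,185:365],None,fx=4.4,fy=4.4,interpolation=cv2.INTER_CUBIC))
E
```

```text
(no output)
```

View pics/tc.png

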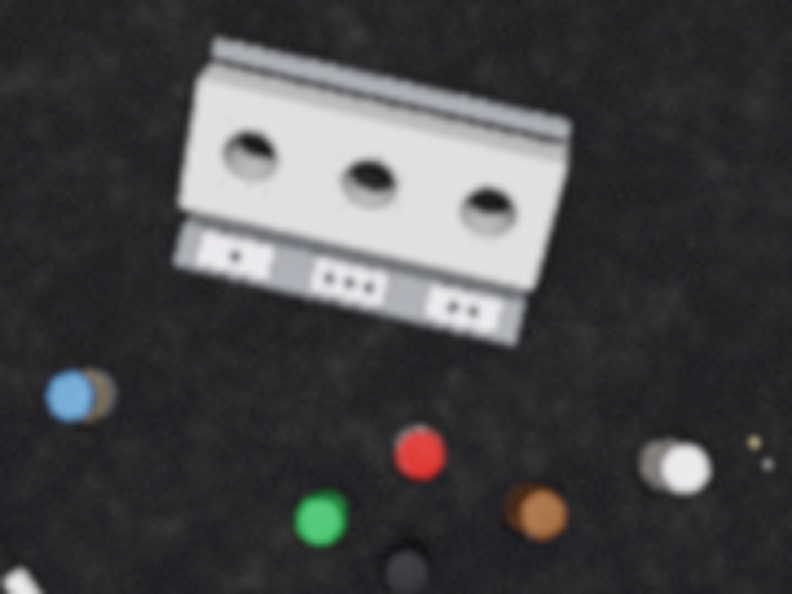

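View pics/sc.png

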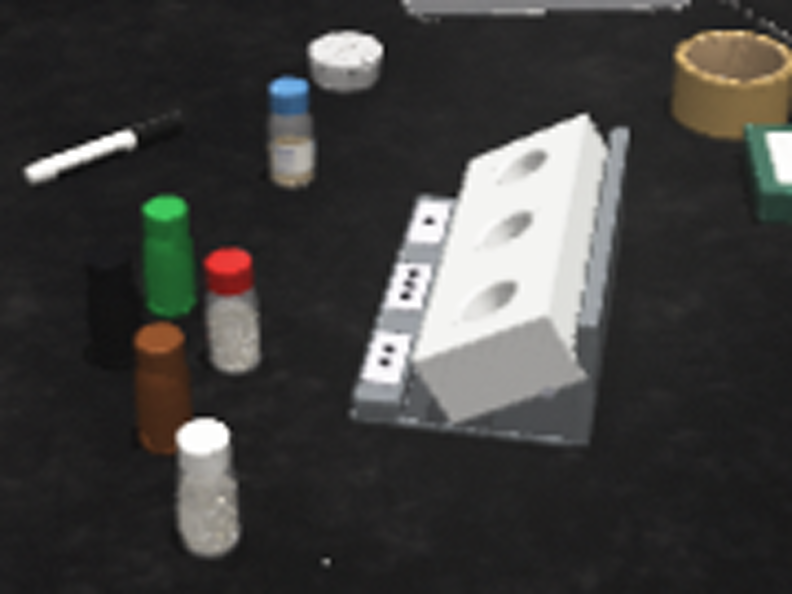

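View pics/side0.png

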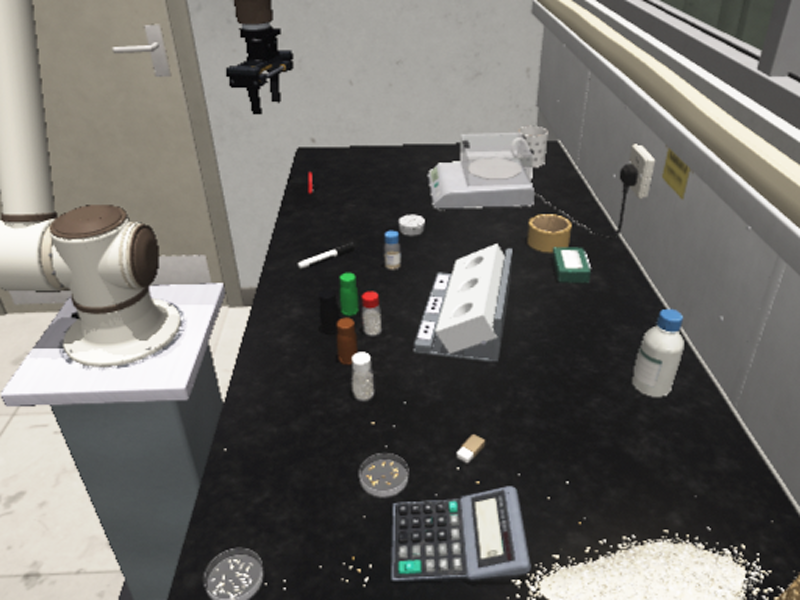

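The top crop shows pip tags 1, 3 and 2 from left to right at crop pixels (235,257), (348,283) and (462,310), below pockets at (250,156), (369,184) and (488,211). The real vials have caps in blue (70,396), red (420,455) and white (685,468). The green, black and brown ones are decoys, and the side view agrees with this layout.

```bash
cat > h.py <<'E'
import numpy as np,cv2
from scipy.optimize import least_squares
def proj(c,X):
    p=c["R"]@np.asarray(X,float)+c["t"]; return (c["K"]@p)[:2]/p[2]
def back(c,uv,z):
    d=c["R"].T@np.linalg.solve(c["K"],[*uv,1]); o=-c["R"].T@c["t"]; return o+d*(z-o[2])/d[2]
def blob(f,seed,pred,w=14,h=None):
    h=h or w
    m=np.zeros(f.shape[:2],np.uint8);x,y=map(int,seed);m[y-h:y+h+1,x-w:x+w+1]=pred(f.astype(int)[y-h:y+h+1,x-w:x+w+1])
    n,l,s,c=cv2.connectedComponentsWithStats(m)
    k=1+np.argmin([np.hypot(*(c[i]-seed))-0.05*s[i,4] for i in range(1,n)]); return c[k],s[k]
E
cat > fit.py <<'E'
from h import *
T=np.load("top0.npz");S=np.load("side0.npz");T={k:T[k] for k in T};S={k:S[k] for k in S}
tc=lambda u,v:np.array([165+(u+.5)/4.4-.5,130+(v+.5)/4.4-.5])
sc=lambda u,v:np.array([185+(u+.5)/4.4-.5,130+(v+.5)/4.4-.5])
P={1:(tc(250,156),sc(524,165)),3:(tc(369,184),sc(505,231)),2:(tc(488,211),sc(490,300))}
for k,(a,b) in P.items():
    c1,s1=blob(T["frame"],a,lambda f:f.mean(2)<200,7,6); c2,s2=blob(S["frame"],b,lambda f:f.mean(2)<218,6,5)
    print(k,a,c1,s1,b,c2,s2); P[k]=(c1 if np.hypot(*(c1-a))<1 else a, b)
R=lambda y:np.array([np.cos(y),np.sin(y)])
def pts(p):
    x,y,z,w=p; return {k:np.array([x-80*i*np.sin(w),y+80*i*np.cos(w),z]) for k,i in((1,1),(3,0),(2,-1))}
def res(p): 
    q=pts(p);return np.concatenate([np.r_[proj(T,q[k])-P[k][0],proj(S,q[k])-P[k][1]] for k in P])
r=least_squares(res,[600,0,70,-.2]);print("fit",r.x,np.degrees(r.x[3]),np.round(r.fun,2));
for k,v in pts(r.x).items():print("pocket",k,v.round(1))
cap={"blue":((70,396),(289,95),lambda f:(f[...,2]-f[...,0]>40)),"red":((420,455),(229,270),lambda f:(f[...,0]-f[...,1]>60)),"white":((685,468),(204,440),lambda f:f.min(2)>175)}
for n,(a,b,pr) in cap.items():
    c1,s1=blob(T["frame"],tc(*a),pr,9); c2,s2=blob(S["frame"],sc(*b),pr,9)
    q=least_squares(lambda X:np.r_[proj(T,[X[0],X[1],77])-c1,proj(S,[X[0],X[1],72])-c2],[500,0])
    print(n,"top",back(T,c1,77).round(1),"side",back(S,c2,72).round(1),"joint",q.x.round(1),q.fun.round(2),s1[2:],s2[2:])
E
python3 fit.py
```

```text
1 [221.43181818 165.06818182] [221.54545455 164.53030303] [215 159  14  12 132] [303.70454545 167.11363636] [305.05882353 166.47058824] [301 164   9   6  34]
3 [248.47727273 171.43181818] [248.61654135 171.03007519] [242 165  14  13 133] [299.38636364 182.11363636] [301.69230769 180.79487179] [298 178   8   7  39]
2 [275.52272727 177.56818182] [275.69172932 177.40601504] [269 172  14  12 133] [295.97727273 197.79545455] [297.65853659 196.80487805] [294 194   8   7  41]
fit [ 6.31618794e+02  4.78092353e+00  7.11031161e+01 -2.48349822e-01] -14.229396669504387 [ 0.14 -0.07 -0.37  0.3   0.   -0.13  0.36 -0.33 -0.11 -0.06 -0.24  0.04]
pocket 1 [651.3  82.3  71.1]
pocket 3 [631.6   4.8  71.1]
pocket 2 [612.  -72.8  71.1]
blue top [494.  201.2  77. ] side [496.2 192.   72. ] joint [495.  199.8] [ 0.49 -0.36 -0.44 -1.16] [ 11  12 105] [ 9  9 68]
red top [452.7 -26.   77. ] side [454.9 -32.2  72. ] joint [453.8 -27.5] [ 0.53 -0.38 -0.39 -0.93] [ 11  11 104] [11 11 97]
white top [ 442.1 -196.6   77. ] side [ 442.8 -194.1   72. ] joint [ 442.6 -195.7] [-0.33 -0.16 -0.12  0.43] [11 10 80] [12  9 80]
```

```bash
cat > rel.py <<'E'
import sys,numpy as np
from rig import manip
from scipy.spatial.transform import Rotation as Ro
s=manip.get_state();R=Ro.from_euler("xyz",s["orientation"],degrees=True).as_matrix()
print("t",round(float(s["clock"]),2),"tcp",s["tcp_pos"].round(1),"ori",s["orientation"].round(1),"F",s["ft_force"].round(2),"M",s["wrist_torque"].round(3),"gap",round(float(s["finger_gap"]),1))
for a in sys.argv[1:]:
    g=np.array(eval(a),float);print(a,"->",(R.T@(g-s["tcp_pos"])/1000).round(4))
yaw=s["orientation"][2];print("twist",round(float(np.radians(yaw+14.2)*-1*-1),3))
E
python3 rel.py "[494,201,140]" "[494,201,52]"
```

```text
t 0.7 tcp [207.1 589.7 222.6] ori [-180.     0.   -19.4] F [-0.19  0.5   0.36] M [-0.048  0.011  0.005] gap 87.0
[494,201,140] -> [0.3995 0.2716 0.0826]
[494,201,52] -> [0.3995 0.2716 0.1706]
twist -0.09
```

```bash
python3 -m jog '[[0.05,0.034,0.01,-0.02,0.055],[0.1,0.068,0.02,-0.05,0.055],[0.15,0.102,0.03,-0.09,0.055],[0.2,0.136,0.04,-0.09,0.055],[0.25,0.17,0.05,-0.09,0.055],[0.3,0.204,0.06,-0.09,0.055],[0.35,0.238,0.07,-0.09,0.055],[0.385,0.262,0.078,-0.09,0.055],[0.3995,0.2716,0.0826,-0.09,0.055],[0.3995,0.2716,0.0826,-0.09,0.055],[0.3995,0.2716,0.0826,-0.09,0.055]]'; python3 rel.py "[494,201,52]"; python3 - <<'E'
from rig import manip
import cv2
a=manip.get_image("top")["frame"];b=manip.get_image("side")["frame"]
c=cv2.resize(a[180:260,140:240],None,fx=4,fy=4,interpolation=2);d=cv2.resize(b[100:180,200:300],None,fx=4,fy=4,interpolation=2)
cv2.imwrite("pics/a1.png",cv2.hconcat([c,d])[:,:,::-1])
E
```

```text
clock: 2.08
tcp_pos: [493.8, 201.9, 140.3]
orientation: [-180.0, -0.0, -14.1]
ft_force: [-0.1, 0.5, 0.4]
finger_gap: 55.3
t 2.08 tcp [493.8 201.9 140.3] ori [-180.    -0.   -14.1] F [-0.09  0.47  0.38] M [ 0.034  0.016 -0.023] gap 55.3
[494,201,52] -> [0.0004 0.0009 0.0883]
twist 0.001
```

View pics/a1.png

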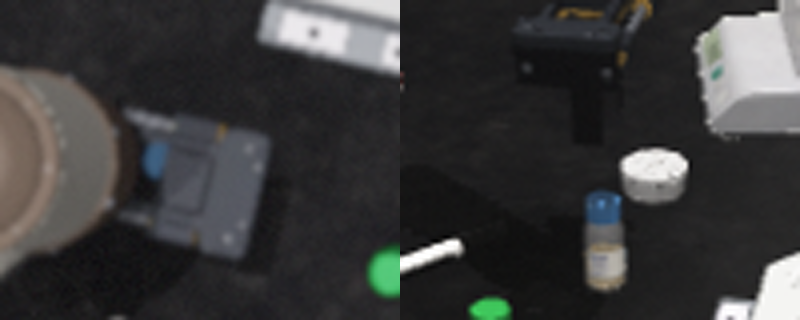

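The side crop shows the finger at (587,120) above and slightly left of the blue vial at (604,240). That fits the near finger's offset, so I descend and grip.

```bash
python3 -m jog '[[0.0015,0.001,0.03,0,0.055],[0.0015,0.001,0.06,0,0.055],[0.0015,0.001,0.08,0,0.055],[0.0015,0.001,0.0875,0,0.055],[0.0015,0.001,0.0875,0,0.045],[0.0015,0.001,0.0875,0,0.037],[0.0015,0.001,0.0875,0,0.033],[0.0015,0.001,0.0875,0,0.025],[0.0015,0.001,0.0875,0,0.02],[0.0015,0.001,0.0875,0,0.02]]'; python3 rel.py
```

```text
clock: 3.42
tcp_pos: [495.2, 200.8, 53.4]
orientation: [-180.0, -0.1, -14.1]
ft_force: [-0.7, -0.8, 4.2]
finger_gap: 28.0
t 3.42 tcp [495.2 200.8  53.4] ori [-1.80e+02 -1.00e-01 -1.41e+01] F [-0.65 -0.76  4.23] M [-0.408  0.08  -0.015] gap 28.0
twist 0.002
```

```bash
python3 -m jog '[[-0.003,0,-0.0003,0,0.02],[-0.0062,0,-0.0006,0,0.02],[-0.0093,0,-0.0009,0,0.02],[-0.0124,0,-0.0012,0,0.02]]'; python3 rel.py
```

```text
clock: 3.92
tcp_pos: [482.8, 203.9, 54.4]
orientation: [-180.0, -0.0, -14.1]
ft_force: [0.5, 0.1, -0.5]
finger_gap: 28.4
t 3.92 tcp [482.8 203.9  54.4] ori [-180.    -0.   -14.1] F [ 0.47  0.11 -0.5 ] M [ 0.023  0.036 -0.017] gap 28.4
twist 0.002
```

```bash
python3 - <<'E'
from rig import manip
import cv2
b=manip.get_image("side")["frame"]
cv2.imwrite("pics/a2.png",cv2.resize(b[110:185,200:300],None,fx=6,fy=6,interpolation=2)[:,:,::-1])
E
```

```text
(no output)
```

View pics/a2.png

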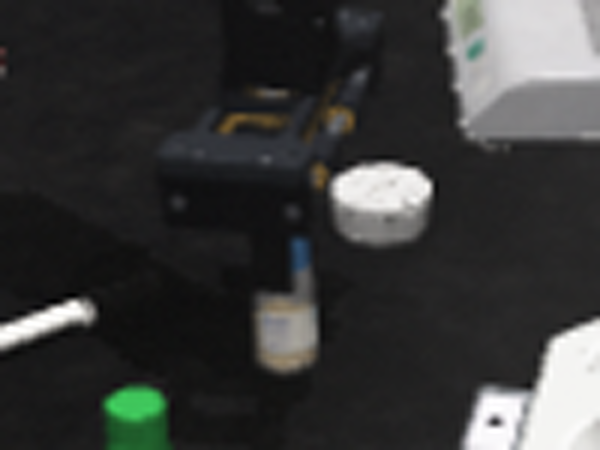

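The blue vial at (287,335) in the crop is still upright, so it was dragged instead of pivoting. I'll press down a little first so the foot holds by friction.

```bash
python3 -m jog '[[0,0,0.001,0,0.02],[0,0,0.002,0,0.02],[0,0,0.002,0,0.02]]'; python3 -m jog '[[0,0,0.001,0,0.02],[0,0,0.001,0,0.02]]'
```

```text
clock: 4.35
tcp_pos: [482.9, 204.0, 53.3]
orientation: [-179.9, -0.1, -14.1]
ft_force: [-1.4, -0.7, 5.9]
finger_gap: 28.2
clock: 4.6
tcp_pos: [483.1, 204.0, 53.3]
orientation: [-179.9, -0.1, -14.0]
ft_force: [-2.3, -1.1, 6.8]
finger_gap: 28.1
```

```bash
python3 -m jog '[[0,0,0.002,0,0.02],[0,0,0.0035,0,0.02],[-0.002,0,0.0035,0,0.02],[-0.004,0,0.003,0,0.02],[-0.006,0,0.0025,0,0.02],[-0.009,0,0.002,0,0.02],[-0.0125,0,0.0018,0,0.02]]'; python3 rel.py;python3 - <<'E'
from rig import manip
import cv2
b=manip.get_image("side")["frame"]
cv2.imwrite("pics/a3.png",cv2.resize(b[110:185,200:300],None,fx=6,fy=6,interpolation=2)[:,:,::-1])
E
```

```text
clock: 5.48
tcp_pos: [473.5, 208.1, 53.3]
orientation: [-179.7, -0.4, -14.0]
ft_force: [2.5, -0.2, 4.7]
finger_gap: 28.2
t 5.47 tcp [473.5 208.1  53.3] ori [-179.7   -0.4  -14. ] F [ 2.49 -0.24  4.73] M [-0.38  -0.94  -0.032] gap 28.2
twist 0.004
```

View pics/a3.png

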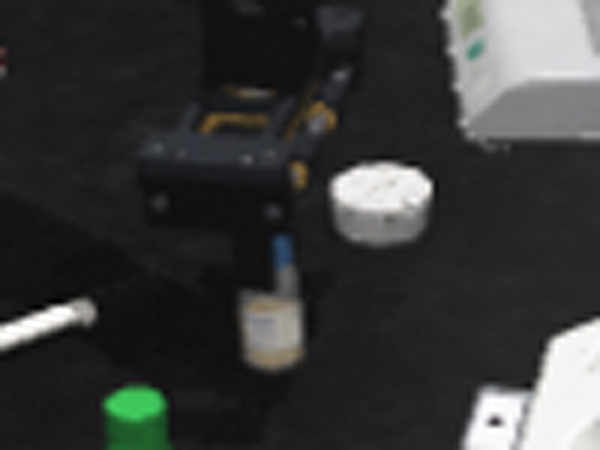

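The vial still drags: the pads hold too much of the cap. I'll regrip with only the lower edge of the pads on the top of the cap so it can pivot easily.

```bash
python3 -m jog '[[0,0,0,0,0.02],[0,0,0,0,0.036],[0,0,0,0,0.036],[0,0,-0.005,0,0.036],[0,0,-0.0105,0,0.036],[0,0,-0.0105,0,0.03],[0,0,-0.0105,0,0.02],[0,0,-0.0105,0,0.02],[0,0,-0.0105,0,0.02]]'; python3 -m jog '[[0,0,0.0012,0,0.02],[0,0,0.0025,0,0.02]]'
```

```text
clock: 6.65
tcp_pos: [473.2, 208.2, 63.9]
orientation: [-179.7, -0.4, -14.0]
ft_force: [-0.5, -0.7, 1.2]
finger_gap: 27.3
clock: 6.9
tcp_pos: [474.4, 208.3, 63.7]
orientation: [-179.7, -0.5, -13.9]
ft_force: [-2.9, -2.4, 20.0]
finger_gap: 27.2
```

```bash
python3 -m jog '[[-0.001,0,0.0015,0,0.02],[-0.003,0,0.0015,0,0.02],[-0.0055,0,0.001,0,0.02],[-0.008,0,0.0006,0,0.02],[-0.011,0,0.0003,0,0.02],[-0.014,0,0.0002,0,0.02]]'; python3 rel.py;python3 - <<'E'
from rig import manip
import cv2
b=manip.get_image("side")["frame"]
cv2.imwrite("pics/a4.png",cv2.resize(b[110:185,200:300],None,fx=6,fy=6,interpolation=2)[:,:,::-1])
E
```

```text
clock: 7.65
tcp_pos: [461.9, 211.8, 64.3]
orientation: [-179.7, -0.6, -13.8]
ft_force: [2.4, -3.8, 5.7]
finger_gap: 27.5
t 7.65 tcp [461.9 211.8  64.3] ori [-179.7   -0.6  -13.8] F [ 2.41 -3.78  5.68] M [-1.119 -0.852 -0.029] gap 27.5
twist 0.007
```

View pics/a4.png

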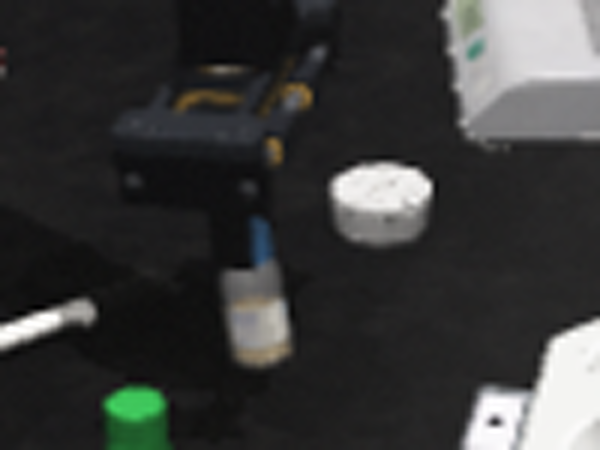

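It is pivoting: the body's left edge leans from (222,270) to (232,360), about 8–10°. I continue to about 32°.

```bash
python3 -m jog '[[-0.0035,0,0.001,0,0.02],[-0.007,0,0.001,0,0.02],[-0.0103,0,0.0013,0,0.02],[-0.0136,0,0.0017,0,0.02],[-0.017,0,0.0022,0,0.02],[-0.0202,0,0.0029,0,0.02],[-0.0235,0,0.0036,0,0.02],[-0.0268,0,0.0046,0,0.02],[-0.029,0,0.005,0,0.02]]'; python3 rel.py;python3 - <<'E'
from rig import manip
import cv2
b=manip.get_image("side")["frame"]
cv2.imwrite("pics/a5.png",cv2.resize(b[110:185,200:300],None,fx=6,fy=6,interpolation=2)[:,:,::-1])
E
```

```text
clock: 8.82
tcp_pos: [434.1, 219.1, 60.4]
orientation: [-179.6, -0.7, -13.8]
ft_force: [-1.2, -1.7, 10.2]
finger_gap: 27.7
t 8.82 tcp [434.1 219.1  60.4] ori [-179.6   -0.7  -13.8] F [-1.24 -1.7  10.2 ] M [-0.807  0.017 -0.042] gap 27.7
twist 0.008
```

View pics/a5.png

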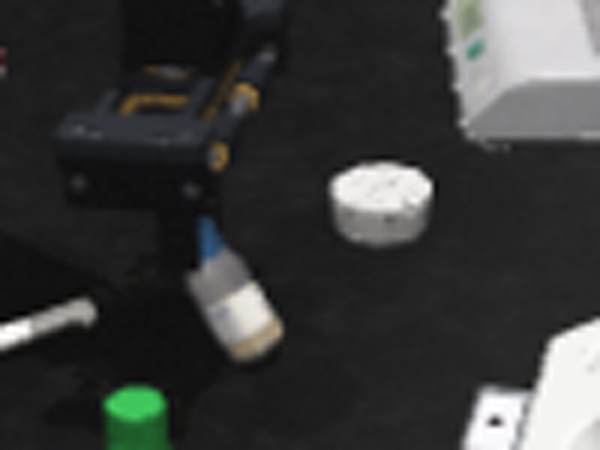

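The blue vial now leans about 27–30°, foot to the right at (260,345) in the crop. I'll lift it and measure the tilt before going to the pocket.

```bash
python3 -m jog '[[0,0,-0.005,0,0.02],[0,0,-0.03,0,0.02],[0.0,0,-0.07,0,0.02],[0,0,-0.1,0,0.02],[0,0,-0.1,0,0.02]]'; cat > tilt.py <<'E'
import sys
from h import *
from rig import manip
from scipy.optimize import minimize
rx=np.array([.969,-.246,0]);ry=np.array([.246,.969,0])
s=manip.get_state();im=manip.get_image("side");tcp=s["tcp_pos"]
def pt(a,sp,dx,dz):
    o=np.array([-np.sin(a)*rx[0],-np.sin(a)*rx[1],np.cos(a)]);P=tcp+[0,0,12.3+dz]+dx*rx;return P-o*sp,o
def poly(a,sp,dx,dz):
    F,o=pt(a,sp,dx,dz);e=np.cross(o,ry);t=np.linspace(0,6.28,25)
    pts=[F+o*h+16.3*(np.cos(u)*e+np.sin(u)*ry) for h in(0,58) for u in t]
    return cv2.convexHull(np.float32([proj(im,p) for p in pts]))
det=manip.silhouettes(im,"vial_0");ex=poly(.5,76,0,0)[:,0].mean(0)
det=[d for d in det if np.hypot(*(np.array(d["at"])-ex))<15];print([ (round(d["confidence"],2),np.round(d["at"],1)) for d in det],ex)
m=det[0]["region"].astype(np.uint8);k=8
x0,y0=(ex-24).astype(int);M=cv2.resize(m[y0:y0+48,x0:x0+48].astype(np.float32),None,fx=k,fy=k,interpolation=cv2.INTER_LINEAR)>.5
def cost(p):
    a,dx,dz=p;q=((poly(a,76,dx,dz)[:,0]-[x0,y0]+.5)*k).astype(np.int32);I=np.zeros(M.shape,np.uint8);cv2.fillConvexPoly(I,q,1)
    F,o=pt(a,76,dx,dz);c=proj(im,F);c2=proj(im,F+o*58);d=(c2-c)/np.linalg.norm(c2-c)
    yy,xx=np.mgrid[:M.shape[0],:M.shape[1]];lim=((xx/k+x0-.5-c[0])*d[0]+(yy/k+y0-.5-c[1])*d[1])<np.linalg.norm(c2-c)*.85
    return ((I>0)^M)[lim].sum()/k**2
b=min((minimize(cost,[a,dx,0],method="Nelder-Mead",options=dict(initial_simplex=[[a,dx,0],[a+.1,dx,0],[a,dx+3,0],[a,dx,3]])) for a in(.35,.5,.6) for dx in(-2,2)),key=lambda r:r.fun)
print("tilt",np.degrees(b.x[0]).round(1),"dx,dz",b.x[1:].round(1),"cost px",round(b.fun,1),"of",M.sum()//k**2)
E
python3 tilt.py; python3 rel.py "[609.6,92.9,136]" "[609.6,92.9,150]"
```

```text
clock: 9.5
tcp_pos: [433.3, 219.7, 162.2]
orientation: [-179.4, -0.8, -13.7]
ft_force: [0.6, -0.6, -2.7]
finger_gap: 27.6
[(0.63, array([234.7, 131.3]))] [236.0909  130.66266]
tilt 25.6 dx,dz [ 1.  -0.4] cost px 14.3 of 217
t 9.6 tcp [431.7 218.3 159.5] ori [-179.7   -0.6  -13.8] F [ 0.12  0.96 -0.39] M [-0.026  0.087 -0.003] gap 27.3
[609.6,92.9,136] -> [0.2024 0.0796 0.0252]
[609.6,92.9,150] -> [0.2025 0.0795 0.0112]
twist 0.007
```

```bash
python3 rel.py "[613.1,92,140]"; python3 -m jog '[[0.02,0.008,0,0.003,0.02],[0.055,0.022,0,0.007,0.02],[0.09,0.036,0.002,0.007,0.02],[0.125,0.05,0.006,0.007,0.02],[0.16,0.064,0.01,0.007,0.02],[0.185,0.074,0.015,0.007,0.02],[0.2,0.079,0.018,0.007,0.02],[0.2059,0.0812,0.0195,0.007,0.02],[0.2059,0.0812,0.0195,0.007,0.02]]'; python3 tilt.py; python3 rel.py "[613.1,92,133]"
```

```text
t 9.6 tcp [431.7 218.3 159.5] ori [-179.7   -0.6  -13.8] F [ 0.12  0.96 -0.39] M [-0.026  0.087 -0.003] gap 27.3
[613.1,92,140] -> [0.206  0.0796 0.0212]
twist 0.007
clock: 10.72
tcp_pos: [612.1, 90.6, 141.0]
orientation: [-179.7, -0.5, -14.2]
ft_force: [-0.5, 0.2, -0.7]
finger_gap: 27.5
[(0.71, array([296. , 156.7]))] [297.475   154.75345]
tilt 27.2 dx,dz [-0.1 -1.3] cost px 10.8 of 212
t 10.82 tcp [612.   91.  141.8] ori [-179.6   -0.6  -14.1] F [-0.    0.22 -0.49] M [-0.018  0.09   0.059] gap 27.3
[613.1,92,133] -> [ 0.0007 -0.0012  0.0088]
twist 0.001
```

```bash
python3 -m jog '[[0.0007,-0.001,0.004,0,0.02],[0.0007,-0.001,0.0085,0,0.02],[0.0022,-0.001,0.0111,0,0.02],[0.0037,-0.001,0.0137,0,0.02],[0.0052,-0.001,0.0163,0,0.02],[0.0052,-0.001,0.0163,0,0.02]]'; python3 tilt.py; python3 rel.py
python3 - <<'E'
from rig import manip
import cv2
b=manip.get_image("side")["frame"];a=manip.get_image("top")["frame"]
c=cv2.resize(b[120:195,250:340],None,fx=5,fy=5,interpolation=2);d=cv2.resize(a[135:210,190:260],None,fx=5,fy=5,interpolation=2)
cv2.imwrite("pics/b1.png",cv2.hconcat([c,d])[:,:,::-1])
E
```

```text
clock: 11.58
tcp_pos: [617.5, 90.6, 125.2]
orientation: [-179.7, -0.6, -14.2]
ft_force: [-0.3, 0.3, -0.6]
finger_gap: 27.4
[(0.5, array([299. , 158.3]))] [299.13394 159.44337]
tilt 23.6 dx,dz [1.8 1.3] cost px 10.3 of 236
t 11.68 tcp [617.5  90.7 125.5] ori [-179.6   -0.6  -14.1] F [ 0.11 -0.1  -0.2 ] M [-0.012  0.049  0.03 ] gap 27.4
twist 0.001
```

View pics/b1.png

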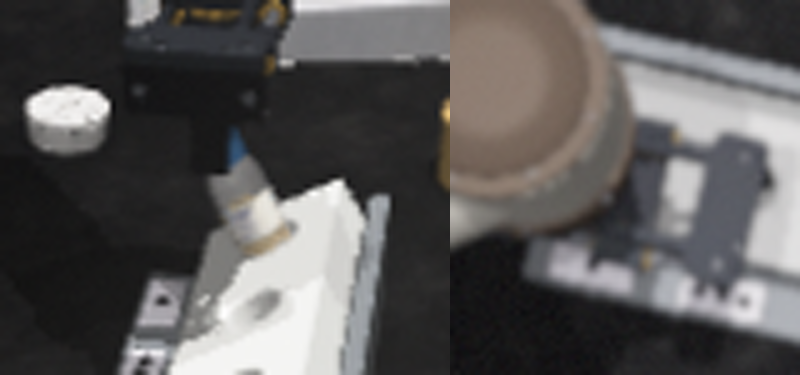

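The foot of the blue vial (crop (264,240)) sits at the mouth of pocket 1 (centre (268,235)), with no contact force. I keep sliding along the slant while watching the force.

```bash
python3 -m jog '[[0.002,0,0.0017,0,0.02],[0.003,0,0.0034,0,0.02],[0.004,0,0.0052,0,0.02],[0.005,0,0.0069,0,0.02],[0.005,0,0.0069,0,0.02]]'
```

```text
clock: 12.4
tcp_pos: [622.4, 89.5, 118.5]
orientation: [-179.7, -0.6, -14.1]
ft_force: [-0.2, -0.2, -0.5]
finger_gap: 27.6
```

```bash
python3 rel.py; python3 -m jog '[[0.001,0,0.0017,0,0.02],[0.002,0,0.0034,0,0.02],[0.003,0,0.0052,0,0.02],[0.004,0,0.0069,0,0.02]]'; python3 rel.py
```

```text
t 12.4 tcp [622.4  89.5 118.5] ori [-179.7   -0.6  -14.1] F [-0.23 -0.2  -0.53] M [-0.067  0.053 -0.016] gap 27.6
twist 0.001
clock: 12.9
tcp_pos: [626.4, 88.5, 111.5]
orientation: [-179.7, -0.6, -14.1]
ft_force: [-0.2, -0.5, 0.1]
finger_gap: 27.3
t 12.9 tcp [626.4  88.5 111.5] ori [-179.7   -0.6  -14.1] F [-0.25 -0.47  0.13] M [-0.012  0.081 -0.004] gap 27.3
twist 0.001
```

```bash
python3 -m jog '[[0.001,0,0.0017,0,0.02],[0.002,0,0.0034,0,0.02],[0.003,0,0.0052,0,0.02],[0.004,0,0.0069,0,0.02]]'; python3 -m jog '[[0.001,0,0.0017,0,0.02],[0.0015,0,0.0026,0,0.02],[0.002,0,0.0034,0,0.02]]';
```

```text
clock: 13.4
tcp_pos: [630.4, 87.5, 104.6]
orientation: [-179.7, -0.6, -14.1]
ft_force: [0.8, -0.6, 0.2]
finger_gap: 27.3
clock: 13.78
tcp_pos: [632.5, 87.0, 101.1]
orientation: [-179.7, -0.6, -14.1]
ft_force: [0.1, 0.2, -0.3]
finger_gap: 27.2
```

```bash
python3 -m jog '[[0.0005,0,0.0009,0,0.02],[0.001,0,0.0017,0,0.02],[0.0015,0,0.0026,0,0.02],[0.002,0,0.0035,0,0.02]]'
```

```text
clock: 14.28
tcp_pos: [634.5, 86.6, 97.6]
orientation: [-179.7, -0.6, -14.1]
ft_force: [0.1, -0.1, -0.6]
finger_gap: 27.7
```

```bash
python3 -m jog '[[0.0005,0,0.0009,0,0.02],[0.001,0,0.0017,0,0.02],[0.0015,0,0.0026,0,0.02]]'
```

```text
clock: 14.65
tcp_pos: [636.0, 86.2, 94.9]
orientation: [-179.7, -0.6, -14.1]
ft_force: [-0.1, 0.2, -0.4]
finger_gap: 27.3
```

```bash
python3 -m jog '[[0.0005,0,0.0009,0,0.02],[0.001,0,0.0017,0,0.02],[0.0015,0,0.0026,0,0.02]]'
```

```text
clock: 15.02
tcp_pos: [636.8, 86.0, 93.4]
orientation: [-179.7, -0.5, -14.1]
ft_force: [-6.1, 1.8, 8.1]
finger_gap: 27.7
```

The force rose suddenly to about 10 N along the slant axis at a depth of roughly 39.5 mm, so the vial is on its pad. I relax the push, release and withdraw.

```bash
python3 -m jog '[[-0.0003,0,-0.0004,0,0.02],[-0.0003,0,-0.0004,0,0.028],[-0.0003,0,-0.0004,0,0.031],[-0.0003,0,-0.0004,0,0.036],[-0.0003,0,-0.0004,0,0.05],[-0.0003,0,-0.0004,0,0.055],[0,0,-0.01,0,0.055],[0,0,-0.03,0,0.055],[0,0,-0.07,0,0.055],[0,0,-0.1,0,0.055]]'; python3 rel.py "[442.3,-196.3,140]" "[442.3,-196.3,63.5]"
python3 - <<'E'
from rig import manip
im=manip.get_image("side")
for d in manip.silhouettes(im,"vial_0"): print(round(d["confidence"],2),d["at"],d["region"].sum())
E
```

```text
clock: 16.27
tcp_pos: [636.4, 85.7, 196.1]
orientation: [-179.6, -0.7, -14.1]
ft_force: [0.1, -0.1, -0.2]
finger_gap: 54.8
t 16.27 tcp [636.4  85.7 196.1] ori [-179.6   -0.7  -14.1] F [ 0.09 -0.14 -0.16] M [0.004 0.02  0.01 ] gap 54.8
[442.3,-196.3,140] -> [-0.1201  0.3212  0.0527]
[442.3,-196.3,63.5] -> [-0.121   0.3217  0.1291]
twist 0.002
0.88 [210.6, 199.5] 284
0.79 [239.6, 200.3] 286
0.72 [224.4, 219.0] 272
0.68 [299.0, 163.0] 154
0.68 [220.8, 188.5] 342
0.65 [231.4, 242.5] 373
```

```bash
python3 -m jog '[[-0.012,0.032,0,0,0.055],[-0.03,0.08,0.005,0,0.055],[-0.048,0.128,0.012,0,0.055],[-0.066,0.176,0.02,0,0.055],[-0.084,0.225,0.028,0,0.055],[-0.102,0.272,0.036,0,0.055],[-0.115,0.307,0.045,0,0.055],[-0.1203,0.3212,0.055,0,0.055],[-0.1205,0.3214,0.08,0,0.055],[-0.1207,0.3216,0.1,0,0.055],[-0.121,0.3217,0.11,0,0.055],[-0.121,0.3217,0.11,0,0.055]]'; python3 rel.py "[442.3,-196.3,64]"
python3 - <<'E'
from rig import manip
import cv2
b=manip.get_image("side")["frame"]
c=cv2.resize(b[130:265,185:335],None,fx=4,fy=4,interpolation=2)
cv2.imwrite("pics/b2.png",c[:,:,::-1])
E
```

```text
clock: 17.88
tcp_pos: [444.9, -195.5, 83.0]
orientation: [-179.4, -0.9, -14.1]
ft_force: [-0.6, -0.1, -0.1]
finger_gap: 55.0
t 17.88 tcp [ 444.9 -195.5   83. ] ori [-179.4   -0.9  -14.1] F [-0.57 -0.08 -0.12] M [-0.058  0.022 -0.032] gap 55.0
[442.3,-196.3,64] -> [-0.0026  0.0015  0.019 ]
twist 0.003
```

View pics/b2.png

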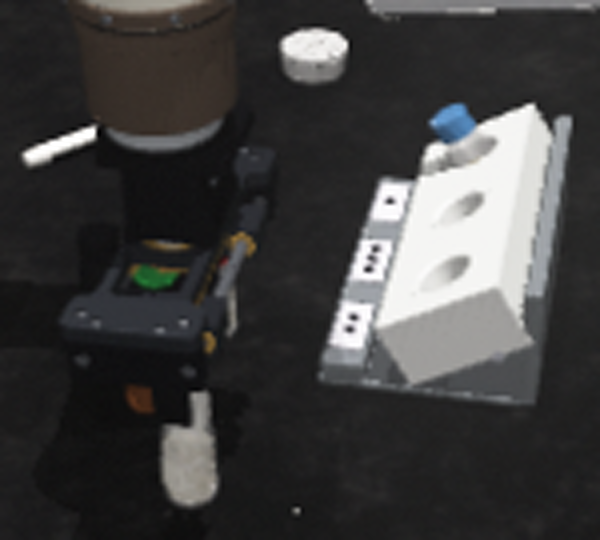

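Blue is seated leaning in pocket 1 (cap at crop (452,122)). The white vial at (190,455) is between the fingers, so I lower and grip its cap top.

```bash
python3 -m jog '[[-0.0026,0.001,0.008,0,0.055],[-0.0026,0.001,0.0188,0,0.055],[-0.0026,0.001,0.0188,0,0.045],[-0.0026,0.001,0.0188,0,0.036],[-0.0026,0.001,0.0188,0,0.028],[-0.0026,0.001,0.0188,0,0.02],[-0.0026,0.001,0.0188,0,0.02]]'; python3 -m jog '[[0,0,0.001,0,0.02],[0,0,0.0022,0,0.02]]'
```

```text
clock: 18.8
tcp_pos: [443.2, -196.0, 65.1]
orientation: [-179.4, -1.1, -14.0]
ft_force: [0.3, 0.4, 0.5]
finger_gap: 27.3
clock: 19.05
tcp_pos: [444.9, -196.6, 65.0]
orientation: [-179.5, -1.3, -14.0]
ft_force: [-3.3, 0.5, 18.3]
finger_gap: 27.6
```

```bash
python3 -m jog '[[-0.001,0,0.0015,0,0.02],[-0.003,0,0.0015,0,0.02],[-0.0055,0,0.001,0,0.02],[-0.008,0,0.0006,0,0.02],[-0.011,0,0.0003,0,0.02],[-0.014,0,0.0002,0,0.02]]'; python3 -m jog '[[-0.0035,0,0.001,0,0.02],[-0.007,0,0.001,0,0.02],[-0.0103,0,0.0013,0,0.02],[-0.0136,0,0.0017,0,0.02],[-0.017,0,0.0022,0,0.02],[-0.0202,0,0.0029,0,0.02],[-0.0235,0,0.0036,0,0.02],[-0.0268,0,0.0046,0,0.02],[-0.03,0,0.0056,0,0.02],[-0.0335,0,0.0068,0,0.02]]'
```

```text
clock: 19.8
tcp_pos: [433.5, -193.6, 65.6]
orientation: [-179.5, -1.6, -13.9]
ft_force: [2.2, -0.6, 4.7]
finger_gap: 27.6
clock: 21.05
tcp_pos: [401.3, -185.6, 58.6]
orientation: [-179.5, -1.6, -13.9]
ft_force: [-1.6, 0.7, 8.3]
finger_gap: 27.4
```

```bash
python3 tilt.py;  python3 -m jog '[[0,0,-0.005,0,0.02],[0,0,-0.03,0,0.02],[0.0,0,-0.07,0,0.02],[0,0,-0.09,0,0.02],[0,0,-0.09,0,0.02]]';python3 tilt.py;python3 rel.py
```

```text
[(0.73, array([222.2, 245.2]))] [222.91139 241.01573]
tilt 31.8 dx,dz [-1.4  0.7] cost px 22.3 of 298
clock: 21.78
tcp_pos: [398.0, -185.5, 148.8]
orientation: [-179.5, -1.6, -13.9]
ft_force: [-0.8, -0.0, -1.0]
finger_gap: 27.5
[(0.79, array([220.6, 213.9]))] [219.38303 212.21663]
tilt 32.0 dx,dz [-1.2 -2.2] cost px 14.7 of 394
t 21.88 tcp [ 396.7 -185.3  147. ] ori [-179.5   -1.4  -13.9] F [ 0.11  0.41 -1.02] M [ 0.011  0.135 -0.009] gap 27.1
twist 0.005
```

```bash
python3 rel.py "[570,-62.4,145]" "[571,-62.4,131.5]"
```

```text
t 21.88 tcp [ 396.7 -185.3  147. ] ori [-179.5   -1.4  -13.9] F [ 0.11  0.41 -1.02] M [ 0.011  0.135 -0.009] gap 27.1
[570,-62.4,145] -> [ 0.1385 -0.161   0.0068]
[571,-62.4,131.5] -> [ 0.1392 -0.1611  0.0203]
twist 0.005
```

```bash
python3 -m jog '[[0.012,-0.008,-0.008,0.003,0.02],[0.035,-0.03,-0.012,0.005,0.02],[0.06,-0.06,-0.012,0.005,0.02],[0.085,-0.09,-0.01,0.005,0.02],[0.108,-0.12,-0.006,0.005,0.02],[0.128,-0.146,0,0.005,0.02],[0.1385,-0.16,0.006,0.005,0.02],[0.139,-0.161,0.0095,0.005,0.02],[0.139,-0.161,0.0095,0.005,0.02]]'; python3 tilt.py;python3 rel.py "[571,-62.4,131.5]"
```

```text
clock: 23.0
tcp_pos: [569.4, -62.9, 141.5]
orientation: [-179.5, -1.2, -14.2]
ft_force: [-0.1, 0.6, -1.2]
finger_gap: 27.2
[(0.54, array([287.1, 185.9]))] [287.69675 183.80934]
tilt 33.7 dx,dz [-3.9 -3.4] cost px 14.3 of 282
t 23.1 tcp [569.8 -63.1 142.5] ori [-179.5   -1.4  -14.3] F [ 0.22  0.69 -0.9 ] M [-0.016  0.072 -0.   ] gap 27.6
[571,-62.4,131.5] -> [ 0.0007 -0.0009  0.011 ]
twist -0.001
```

```bash
python3 -m jog '[[0.0017,-0.0007,0.005,0,0.02],[0.0017,-0.0007,0.011,0,0.02],[0.0029,-0.0007,0.0132,0,0.02],[0.0042,-0.0007,0.0153,0,0.02],[0.0054,-0.0007,0.0175,0,0.02],[0.0054,-0.0007,0.0175,0,0.02]]'; python3 tilt.py; python3 -m jog '[[0.001,0,0.0017,0,0.02],[0.002,0,0.0034,0,0.02],[0.003,0,0.0052,0,0.02]]'
```

```text
clock: 23.85
tcp_pos: [575.7, -63.8, 124.9]
orientation: [-179.5, -1.3, -14.3]
ft_force: [-0.6, -0.5, -0.1]
finger_gap: 27.4
[(0.71, array([290.1, 192.4]))] [289.97876 189.22823]
tilt 30.1 dx,dz [ 0.7 -1.9] cost px 22.6 of 312
clock: 24.32
tcp_pos: [578.8, -64.5, 119.9]
orientation: [-179.5, -1.4, -14.3]
ft_force: [0.2, -0.3, -0.9]
finger_gap: 27.6
```

```bash
python3 -m jog '[[0.001,0,0.0017,0,0.02],[0.002,0,0.0034,0,0.02],[0.003,0,0.0052,0,0.02],[0.004,0,0.0069,0,0.02]]'
```

```text
clock: 24.82
tcp_pos: [582.9, -65.4, 112.9]
orientation: [-179.5, -1.4, -14.3]
ft_force: [-0.4, -0.6, -0.2]
finger_gap: 27.8
```

```bash
python3 -m jog '[[0.001,0,0.0017,0,0.02],[0.002,0,0.0034,0,0.02],[0.003,0,0.0052,0,0.02],[0.004,0,0.0069,0,0.02]]'
```

```text
clock: 25.32
tcp_pos: [587.1, -66.4, 106.0]
orientation: [-179.5, -1.4, -14.3]
ft_force: [0.1, 0.0, -1.2]
finger_gap: 27.9
```

```bash
python3 -m jog '[[0.0008,0,0.0014,0,0.02],[0.0016,0,0.0028,0,0.02],[0.0024,0,0.0042,0,0.02]]'
```

```text
clock: 25.7
tcp_pos: [589.5, -67.0, 101.8]
orientation: [-179.5, -1.4, -14.3]
ft_force: [-0.3, -0.5, -0.8]
finger_gap: 27.4
```

```bash
python3 -m jog '[[0.0005,0,0.0009,0,0.02],[0.001,0,0.0017,0,0.02],[0.0015,0,0.0026,0,0.02]]'
```

```text
clock: 26.08
tcp_pos: [591.1, -67.4, 99.2]
orientation: [-179.5, -1.4, -14.3]
ft_force: [-0.2, -0.3, -1.3]
finger_gap: 27.7
```

```bash
python3 -m jog '[[0.0005,0,0.0009,0,0.02],[0.001,0,0.0017,0,0.02],[0.0015,0,0.0026,0,0.02]]'
```

```text
clock: 26.45
tcp_pos: [592.7, -67.7, 96.6]
orientation: [-179.5, -1.4, -14.3]
ft_force: [-0.5, -0.6, -2.0]
finger_gap: 27.4
```

```bash
python3 -m jog '[[0.0005,0,0.0009,0,0.02],[0.001,0,0.0017,0,0.02]]'
```

```text
clock: 26.7
tcp_pos: [593.5, -68.0, 95.2]
orientation: [-179.5, -1.3, -14.2]
ft_force: [-2.4, 0.8, 4.7]
finger_gap: 27.5
```

```bash
python3 -m jog '[[0.0003,0,0.0005,0,0.02],[0.0004,0,0.0008,0,0.02]]'
```

```text
clock: 26.95
tcp_pos: [593.8, -68.1, 95.3]
orientation: [-179.5, -1.3, -14.2]
ft_force: [-4.1, 0.6, 8.0]
finger_gap: 27.5
```

The axial force is 9 N with no further motion, so the white vial is on its pad at about 34.5 mm. I release and go to red, approximately (453,−26).

```bash
python3 -m jog '[[0,0,0,0,0.02],[0,0,0,0,0.028],[0,0,0,0,0.031],[0,0,0,0,0.036],[0,0,0,0,0.05],[0,0,0,0,0.055],[0,0,-0.01,0,0.055],[0,0,-0.03,0,0.055],[0,0,-0.06,0,0.055],[0,0,-0.07,0,0.055]]'; python3 rel.py "[453,-26.5,140]" "[453,-26.5,85]" "[453,-26.5,64.5]"
python3 - <<'E'
from h import *
from rig import manip
im=manip.get_image("side")
for d in manip.silhouettes(im,"vial_0"): print(round(d["confidence"],2),d["at"],d["region"].sum())
cv2.imwrite("pics/c1.png",cv2.resize(im["frame"][130:265,185:335],None,fx=4,fy=4,interpolation=2)[:,:,::-1])
t=manip.get_image("top")
try:
    c,s=blob(t["frame"],(260,233),lambda f:(f[...,0]-f[...,1]>60),9);print("red",back(t,c,77).round(1),s)
except Exception as e:print(e)
E
```

```text
clock: 28.2
tcp_pos: [593.4, -68.2, 168.0]
orientation: [-179.4, -1.6, -14.2]
ft_force: [0.0, -0.6, -0.6]
finger_gap: 54.8
t 28.2 tcp [593.4 -68.2 168. ] ori [-179.4   -1.6  -14.2] F [ 0.02 -0.62 -0.59] M [-0.067  0.032 -0.005] gap 54.8
[453,-26.5,140] -> [-0.147  -0.0057  0.0239]
[453,-26.5,85] -> [-0.1486 -0.0052  0.0789]
[453,-26.5,64.5] -> [-0.1491 -0.005   0.0994]
twist -0.0
0.77 [221.2, 219.8] 299
0.73 [221.9, 188.4] 270
0.73 [209.7, 200.4] 257
0.68 [239.6, 199.6] 282
0.58 [286.8, 193.6] 232
red [451.9 -25.5  77. ] [255 228  11  11  99]
```

View pics/c1.png

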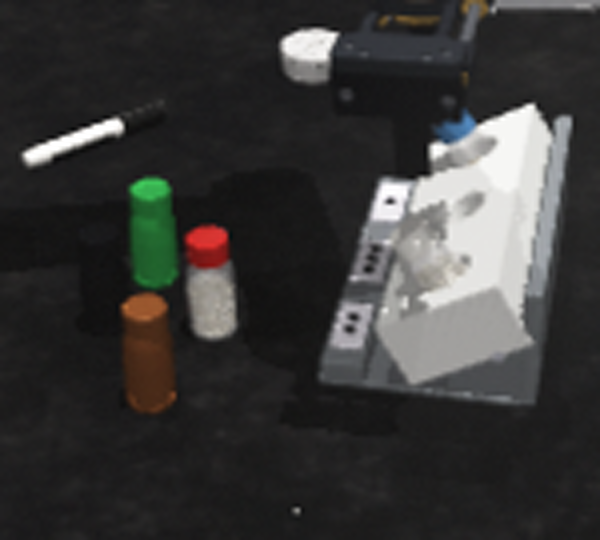

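White is leaning in pocket 2 at crop (430,250), and red is still standing at (210,285) in the crop with a free area towards the rack. I grip red, carry it 35 mm towards the rack for room, then tilt it.

```bash
python3 -m jog '[[-0.025,-0.001,0,0,0.055],[-0.07,-0.003,0.005,0,0.055],[-0.115,-0.005,0.012,0,0.055],[-0.14,-0.006,0.02,0,0.055],[-0.1475,-0.006,0.035,0,0.055],[-0.148,-0.006,0.055,0,0.055],[-0.1486,-0.0055,0.0789,0,0.055],[-0.1486,-0.0055,0.0789,0,0.055]]'; python3 rel.py "[452.7,-26,64.5]"
```

```text
clock: 29.35
tcp_pos: [449.0, -26.7, 80.8]
orientation: [-179.7, -1.0, -14.3]
ft_force: [0.2, -0.1, -0.4]
finger_gap: 54.8
t 29.35 tcp [449.  -26.7  80.8] ori [-179.7   -1.   -14.3] F [ 0.16 -0.14 -0.45] M [-0.033  0.036 -0.047] gap 54.8
[452.7,-26,64.5] -> [ 0.0031 -0.0014  0.0163]
twist -0.001
```

```bash
python3 -m jog '[[0.0031,-0.0014,0.008,0,0.055],[0.0031,-0.0014,0.0165,0,0.05],[0.0031,-0.0014,0.0165,0,0.036],[0.0031,-0.0014,0.0165,0,0.028],[0.0031,-0.0014,0.0165,0,0.02],[0.0031,-0.0014,0.0165,0,0.02],[0.0031,-0.0014,0.0165,0,0.02]]'; python3 -m jog '[[0,0,-0.006,0,0.02],[0.008,0,-0.01,0,0.02],[0.02,0,-0.01,0,0.02],[0.03,0,-0.01,0,0.02],[0.035,0,-0.008,0,0.02],[0.035,0,-0.003,0,0.02],[0.035,0,0,0,0.02]]';python3 rel.py
```

```text
clock: 30.22
tcp_pos: [453.0, -26.0, 64.7]
orientation: [-179.6, -1.1, -14.3]
ft_force: [-0.0, -0.5, 1.4]
finger_gap: 27.5
clock: 31.1
tcp_pos: [486.2, -34.8, 64.6]
orientation: [-179.7, -1.0, -14.3]
ft_force: [-1.4, 0.9, 9.0]
finger_gap: 27.6
t 31.1 tcp [486.2 -34.8  64.6] ori [-179.7   -1.   -14.3] F [-1.44  0.9   9.04] M [0.248 0.267 0.044] gap 27.6
twist -0.001
```

```bash
python3 -m jog '[[0,0,0.001,0,0.02],[0,0,0.0022,0,0.02]]'; python3 -m jog '[[-0.001,0,0.0015,0,0.02],[-0.003,0,0.0015,0,0.02],[-0.0055,0,0.001,0,0.02],[-0.008,0,0.0006,0,0.02],[-0.011,0,0.0003,0,0.02],[-0.014,0,0.0002,0,0.02]]'; python3 -m jog '[[-0.0035,0,0.001,0,0.02],[-0.007,0,0.001,0,0.02],[-0.0103,0,0.0013,0,0.02],[-0.0136,0,0.0017,0,0.02],[-0.017,0,0.0022,0,0.02],[-0.0202,0,0.0029,0,0.02],[-0.0235,0,0.0036,0,0.02],[-0.0268,0,0.0046,0,0.02],[-0.0295,0,0.0054,0,0.02],[-0.0315,0,0.0061,0,0.02]]'
```

```text
clock: 31.35
tcp_pos: [488.0, -34.8, 64.5]
orientation: [-179.7, -1.2, -14.1]
ft_force: [-1.1, -1.9, 15.8]
finger_gap: 27.4
clock: 32.1
tcp_pos: [476.3, -31.3, 65.2]
orientation: [-179.6, -1.5, -14.1]
ft_force: [1.6, -3.2, 5.6]
finger_gap: 27.6
clock: 33.35
tcp_pos: [446.5, -23.4, 59.2]
orientation: [-179.6, -1.6, -14.0]
ft_force: [-0.8, -2.3, 7.7]
finger_gap: 27.4
```

```bash
python3 -m jog '[[0,0,-0.005,0,0.02],[0,0,-0.03,0,0.02],[0.0,0,-0.065,0,0.02],[0,0,-0.09,0,0.02],[0,0,-0.09,0,0.02],[0,0,-0.09,0,0.02]]';python3 tilt.py;python3 rel.py "[590,15,145]"
```

```text
clock: 34.1
tcp_pos: [442.7, -23.5, 148.0]
orientation: [-179.6, -1.4, -14.1]
ft_force: [-0.1, -0.8, -1.0]
finger_gap: 27.5
[(0.53, array([241.9, 175.1]))] [238.88147 175.38658]
tilt 30.6 dx,dz [-1.1 -2. ] cost px 13.8 of 275
t 34.2 tcp [442.8 -23.6 147.8] ori [-179.6   -1.4  -14. ] F [-0.42 -0.18 -0.6 ] M [-0.004  0.086  0.002] gap 27.5
[590,15,145] -> [ 0.1333 -0.0732  0.0065]
twist 0.003
```

```bash
python3 -m jog '[[0.01,-0.005,-0.005,0,0.02],[0.035,-0.019,-0.008,0.003,0.02],[0.065,-0.036,-0.008,0.003,0.02],[0.095,-0.052,-0.004,0.003,0.02],[0.117,-0.064,0.002,0.003,0.02],[0.129,-0.072,0.007,0.003,0.02],[0.1315,-0.0737,0.0095,0.003,0.02],[0.1315,-0.0737,0.0095,0.003,0.02]]'; python3 tilt.py;python3 rel.py "[592.2,14.7,131.5]"
```

```text
clock: 35.2
tcp_pos: [587.7, 15.8, 141.5]
orientation: [-179.7, -1.3, -14.2]
ft_force: [-0.1, 0.4, -1.1]
finger_gap: 27.5
[(0.61, array([294. , 168.8])), (0.61, array([301. , 162.2]))] [291.35806 167.48065]
tilt 30.3 dx,dz [-1.7 -0.6] cost px 11.3 of 248
t 35.3 tcp [587.8  15.8 142.2] ori [-179.6   -1.4  -14.2] F [-0.4  -0.46 -0.72] M [-0.064  0.061  0.027] gap 27.6
[592.2,14.7,131.5] -> [0.0042 0.     0.0108]
twist -0.0
```

```bash
python3 -m jog '[[0.0025,0,0.005,0,0.02],[0.0045,0,0.0107,0,0.02],[0.0057,0,0.0129,0,0.02],[0.007,0,0.015,0,0.02],[0.0082,0,0.0172,0,0.02],[0.0092,0,0.0189,0,0.02]]'; python3 -m jog '[[0.001,0,0.0017,0,0.02],[0.002,0,0.0034,0,0.02],[0.003,0,0.0052,0,0.02]]'
```

```text
clock: 36.05
tcp_pos: [597.3, 13.5, 123.4]
orientation: [-179.6, -1.4, -14.2]
ft_force: [0.4, -0.2, -0.1]
finger_gap: 27.8
clock: 36.42
tcp_pos: [600.4, 12.8, 118.2]
orientation: [-179.6, -1.4, -14.2]
ft_force: [-0.9, -0.4, -0.4]
finger_gap: 27.5
```

```bash
python3 -m jog '[[0.001,0,0.0017,0,0.02],[0.002,0,0.0034,0,0.02],[0.003,0,0.0052,0,0.02],[0.004,0,0.0069,0,0.02]]'
```

```text
clock: 36.92
tcp_pos: [604.5, 11.8, 111.3]
orientation: [-179.6, -1.4, -14.2]
ft_force: [-0.2, -0.3, 0.1]
finger_gap: 27.7
```

```bash
python3 -m jog '[[0.001,0,0.0017,0,0.02],[0.002,0,0.0034,0,0.02],[0.003,0,0.0052,0,0.02],[0.004,0,0.0069,0,0.02]]'
```

```text
clock: 37.42
tcp_pos: [608.6, 10.8, 104.3]
orientation: [-179.6, -1.4, -14.2]
ft_force: [0.4, 0.2, -0.3]
finger_gap: 27.5
```

```bash
python3 -m jog '[[0.0008,0,0.0014,0,0.02],[0.0016,0,0.0028,0,0.02],[0.0022,0,0.0038,0,0.02]]'
```

```text
clock: 37.8
tcp_pos: [610.3, 10.3, 101.8]
orientation: [-179.7, -1.3, -14.2]
ft_force: [-6.2, 3.1, 11.1]
finger_gap: 27.6
```

```bash
python3 -m jog '[[0.0005,0,0.0009,0,0.02],[0.001,0,0.0017,0,0.02],[0.0015,0,0.0026,0,0.02]]'
```

```text
clock: 38.17
tcp_pos: [610.7, 10.1, 101.9]
orientation: [-179.7, -1.2, -14.1]
ft_force: [-11.3, 3.1, 17.5]
finger_gap: 27.1
```

```bash
python3 -m jog '[[0.0005,0,0.0009,0,0.02],[0.001,0,0.0017,0,0.02],[0.0015,0,0.0026,0,0.02]]'
```

```text
clock: 38.55
tcp_pos: [610.9, 10.0, 102.1]
orientation: [-179.8, -1.1, -14.1]
ft_force: [-11.7, 3.9, 19.5]
finger_gap: 27.7
```

```bash
python3 -m jog '[[0.0005,0,0.0009,0,0.02],[0.001,0,0.0017,0,0.02]]'
```

```text
clock: 38.8
tcp_pos: [611.0, 10.0, 102.2]
orientation: [-179.8, -1.0, -14.1]
ft_force: [-9.4, 3.3, 16.7]
finger_gap: 27.3
```

Contact came earlier than with the others, at an estimated 27–28 mm versus a stated minimum of 30. To rule out a jam, I back off 3 mm and feel again with a small sideways shift.

```bash
python3 -m jog '[[-0.0008,0,-0.0013,0,0.02],[-0.0015,0,-0.003,0,0.02],[-0.0022,0,-0.003,0,0.02],[-0.0022,0,-0.003,0,0.02]]'; python3 -m jog '[[0.0005,0,0.0009,0,0.02],[0.001,0,0.0017,0,0.02],[0.0012,0,0.0022,0,0.02]]'
```

```text
clock: 39.3
tcp_pos: [608.7, 10.4, 104.6]
orientation: [-179.8, -1.0, -14.1]
ft_force: [-0.8, -0.3, -0.7]
finger_gap: 27.4
clock: 39.67
tcp_pos: [609.9, 10.1, 102.3]
orientation: [-179.8, -1.0, -14.1]
ft_force: [-0.0, 0.1, 0.3]
finger_gap: 27.5
```

```bash
python3 -m jog '[[0.0004,0,0.0007,0,0.02],[0.0007,0,0.0012,0,0.02]]'
```

```text
clock: 39.92
tcp_pos: [610.3, 10.0, 101.9]
orientation: [-179.9, -1.0, -14.1]
ft_force: [-4.0, 1.3, 5.9]
finger_gap: 27.5
```

The vial retracted freely and met the same sharp axial contact at the same spot, so it is on the pad. I release and withdraw.

```bash
python3 -m jog '[[0,0,0,0,0.02],[0,0,0,0,0.028],[0,0,0,0,0.031],[0,0,0,0,0.036],[0,0,0,0,0.05],[0,0,0,0,0.055],[0,0,-0.01,0,0.055],[0,0,-0.03,0,0.055],[0,0,-0.07,0,0.055],[-0.03,0,-0.12,0,0.055],[-0.08,0,-0.13,0,0.055],[-0.13,0,-0.13,0,0.055]]'; python3 -m jog '[[-0.05,-0.02,0,0,0.055],[-0.1,-0.04,0,0,0.055],[-0.1,-0.08,0,0,0.055],[-0.1,-0.12,0,0,0.055],[-0.1,-0.16,0,0,0.055]]'
python3 - <<'E'
from rig import manip
import cv2
b=manip.get_image("side");a=manip.get_image("top")["frame"]
for d in manip.silhouettes(b,"vial_0"): print(round(d["confidence"],2),d["at"],d["region"].sum())
c=cv2.resize(b["frame"][125:265,200:340],None,fx=4,fy=4,interpolation=2)[:400];d=cv2.resize(a[135:235,190:290],None,fx=4,fy=4,interpolation=2)
cv2.imwrite("pics/d1.png",cv2.hconcat([c[:,160:],d])[:,:,::-1])
E
```

```text
clock: 41.42
tcp_pos: [481.6, 42.2, 231.8]
orientation: [-179.7, -1.2, -14.1]
ft_force: [0.1, 1.0, 0.7]
finger_gap: 55.1
clock: 42.05
tcp_pos: [423.7, 223.2, 231.9]
orientation: [-179.6, -1.2, -14.1]
ft_force: [-0.0, -0.7, 0.3]
finger_gap: 55.0
0.9 [221.9, 220.1] 340
0.83 [222.7, 189.2] 254
0.72 [291.4, 193.0] 216
0.71 [295.8, 173.2] 223
0.5 [209.6, 198.8] 287
0.42 [299.9, 163.5] 151
```

View pics/d1.png

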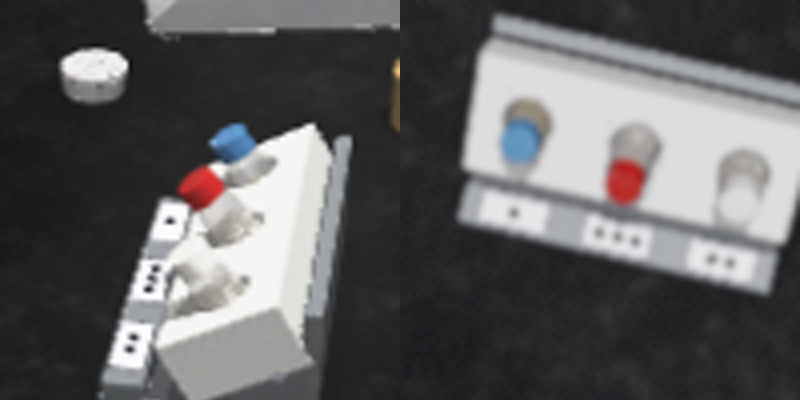

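All three vials lean caps up in their pockets: blue behind one pip (520,140), red behind three (625,180) and white behind two (740,200). They stick out by different amounts, as the measured depths predict. I hand in.

```bash
python3 -c "
from rig import manip
print(manip.finish_job())"
```

```text
the job is handed in; nothing more can be done
None
```

All three vials are in the rack, caps up and in order: blue in pocket 1, white in pocket 2, red in pocket 3. I handed the job in at about 42 s. The gripper can't tilt, so I leaned each vial about 30° against the bench by gripping only the top of its cap. I then slid it along the slant until I felt the pad, and only then let go.

**Last checks:**
- **Picture:** both cameras show the three vials leaning in the right pockets, with the arm well clear. The look-alike vials are still standing and the moisture dish is in place. I did not check the petri dish or the eraser in the last picture, but the arm never went near them.
- **Pad contact:** each vial met a sudden push along the slant, at about 39 mm for blue, 35 mm for white and 27–28 mm for red.

**What failed or disagreed:**
- **Blue vial:** my first two tries at leaning it only dragged it upright along the bench by a few centimetres.
- **Red vial depth:** its reading is just under the stated 30 mm minimum. I backed it off, it came free, and it met the same contact at the same spot, so I took it as the pad plus a small measuring error.
- **Red vial force:** I sent several steps at once, so it was pressed to about 23 N before I relaxed it.
- **Pictures viewed:** I viewed 12, two over the budget.

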